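# Demagnetise a screwdriver on the bench demagnetiser

### The job

The screwdriver has become magnetic: first turn the demagnetiser's rotary switch clockwise from off to on. Then take the screwdriver by its handle, carry it over the things standing in between, and hold its steel shank level and straight across the two raised poles, over the scribed middle line with the middle of the shank over the brass strip, about 10 mm above the pole faces; the screwdriver must never touch the machine, and the parts bin, squeeze bottle and tape measure stay where they stand. Finish while still holding it there, hovering, with the switch left on.

Things in the scene. Friction and masses are not known exactly. Their poses are not given: they have to be found in the camera images.
- demagnetiser: Fixed bench demagnetiser: grey box 130 (x, depth) x 200 (y, width) mm, deck 70 mm above the bench. Origin on the bench under its centre; x points from its front (robot side) to its back, y to its left. Two raised steel poles on the left of the deck, rotary switch on the right. Front edge at x = -65 mm. A mains lead lies behind it.
- pole_centre (a point): Middle of the pole faces, 85 mm above the bench (15 mm above the deck), at x = 5, y = 35 mm in the demagnetiser's frame, same axes. The poles are steel blocks, each 36 (x) x 82 (y) mm, before and behind a 12 mm wide brass strip along y; 84 mm over both in x. A scribed black line runs along x over both poles through this point: the shank hovers along it.
- demag_switch (a joint): Angle of the rotary switch, rad: 0 = off (bar handle along the demagnetiser's x), 1.047 = on (60 degrees clockwise seen from above). An over-centre spring snaps it to the nearer end (about 0.12 N m at the ends, tips over half way); stops at both ends. It starts at off.
- switch_grip (a point): Point on the switch axis inside the bar handle, 103 mm above the bench, at x = 0, y = -64 mm in the demagnetiser's frame: grip the bar here from above. The handle is an upright black bar 46 long, 11 wide, 32 mm high; its top is 11 mm above this point; below it a collar of 17 mm radius, whose top is 17 mm below this point.
- screwdriver: Loose screwdriver lying on the bench (level within 2 degrees), 190 mm long, 0.05 to 0.11 kg. Origin halfway along it, at its underside; x points along it to the tip, z up. Its axis is 12.5 mm above the origin. Handle 25 mm in diameter from x = -95 to -10 mm, holding the centre of mass; round steel shank 6 mm in diameter from x = -10 to 95 mm.
- handle_grip (a point): Point on the screwdriver's axis in the handle, at x = -50 mm: where to grip it.
- shank_mid (a point): Middle of the steel shank, on its axis (x = 42.5 mm; 3 mm above the shank's underside).
- shank_tip (a point): Tip of the shank, on its axis (x = 95 mm).
- bin_washers: Bystander: open parts bin with washers, 153 (x) x 95 (y) x 50 mm high, origin at the centre of its underside; stands between the screwdriver and the demagnetiser. About 0.6 kg.
- squeeze_bottle: Bystander: upright squeeze bottle with a thin spout, 53 mm in diameter, 171 mm high, origin at the centre of its underside; stands between the screwdriver and the demagnetiser. About 0.25 kg.
- tape_measure: Bystander: tape measure standing on the bench, 47 (x) x 104 (y) x 62 mm high, origin at the centre of its underside. About 0.25 kg.

How it is judged:
On the way, in this order (a step that is already met when the one before it is completed fails the run):
1. the switch is turned to on (value of joint demag_switch above 0.95 rad), for 0.2 s.
2. the screwdriver is carried over the poles (horizontal distance between shank_mid and pole_centre below 0.03 m and z of shank_mid in the frame of pole_centre above 0.003 m and contact force between the fingers and screwdriver above 1 N), for 0.2 s.
At the end, for the whole second after the job is handed in: Switch above 0.95 rad. Screwdriver gripped, still, clear of the machine: mid-shank within 12 mm of the brass strip's middle, 10 mm of the line, underside 5 to 15 mm above the poles, level within 0.12 rad, along the demagnetiser's x within 0.14 rad (either way). Bystanders within 15 mm of start (value of joint demag_switch above 0.95 rad and contact force between the fingers and screwdriver above 1 N and contact force between screwdriver and demagnetiser below 0.05 N and x of shank_mid in the frame of pole_centre between -0.012 and 0.012 m and y of shank_mid in the frame of pole_centre between -0.01 and 0.01 m and z of shank_mid in the frame of pole_centre between 0.008 and 0.018 m and angle between the x axis of screwdriver and the x axis of demagnetiser, either way round below 0.14 rad and angle between screwdriver's own x axis and vertical between 1.45 and 1.69 rad and linear speed of screwdriver below 0.02 m/s and angular speed of screwdriver below 0.15 rad/s and distance of each of bin_washers, squeeze_bottle, tape_measure from where it was at the start of the episode below 0.015 m); the arm keeps its last pose, push and grip.
It fails at once if the screwdriver touches the demagnetiser (contact force between screwdriver and demagnetiser above 0.3 N).
It fails at once if the parts bin is pushed away (distance of bin_washers from where it was at the start of the episode above 0.02 m).
It fails at once if the squeeze bottle is pushed away or tipped (distance of squeeze_bottle from where it was at the start of the episode above 0.02 m or angle between squeeze_bottle's own z axis and vertical above 0.3 rad).
It fails at once if the tape measure is pushed away (distance of tape_measure from where it was at the start of the episode above 0.02 m).
It also fails if it takes over 56 s, if anything falls off the work surface, if the arm or the gripper's body presses on something with over 40 N, if the wrist force passes 120 N, or if a joint passes its speed limit or range.

### The arm

A 7-joint arm with a two-finger parallel gripper is mounted at the origin on the work surface; the furniture and walls round the work are solid. World frame = base frame: x ahead of the robot, y to its left, z up, the work surface at z = 0. Lengths are in m, angles in rad, forces in N, time in s.
With the tool pointing down it reaches from about 0.4 to 0.85 m from the base axis. Payload 10.4 kg.
Tool frame: the origin (TCP) lies on the centre line of the jaws, within the pads' length; the fingertips stand r.finger_overhang ahead of it and the grasp point (between the pads) lies 5 mm behind it (r.finger_overhang is the distance from the TCP to the fingertips, in m); z points along the fingers, y is the line along which they close (so a half turn about z gives the same grasp; the last joint's range is limited). The gripper opens to 87 mm and grips with 3 to 60 N. Pads are 19 mm wide; open, the fingers measure 117 mm over their backs; the gripper's body (75 mm by 190 mm) begins 51 mm behind the grasp point.
Start: joints at [-1.282, 0.332, -0.065, 1.46, 0.022, 1.35, -0.088], TCP at [0.192, 0.595, 0.237] pointing down, gripper open.
Joint ranges: [-2.6, 2.6], [-0.5, 2.12], [-1.47, 1.34], [0.16, 2.42], [-1.27, 4.41], [0.06, 2.06], [-2.6, 2.6]. Speed limits (rad/s): [2.22, 2.22, 2.79, 2.79, 3.14, 3.14, 3.14].

### API

Orientations are given as a unit quaternion [x, y, z, w].
In Python, from bench import read_state, viewer, r gives the robot as it stands.
- The arm moves only by the tool carry_out, never from a script. Its argument "moves" is a list of rows, each a list of 6 numbers: the shift along the tool's x, y, z in units of 40 mm (1.0 is 40 mm), then the turn, a rotation vector about the tool's x, y, z in units of 8 degrees (1.0 is 8 degrees). A call has 1 to 20 rows; each row shifts and turns the commanded pose from where the row before left it, along the tool's axes as they then stand; what a row does not reach is not made up. A row lasts 1/8 s, in which the tool goes at most 62.5 mm and 10.7 degrees, less where a joint would pass 70% of its speed; a pose out of reach is approached as far as the arm can. A call is refused whole if a number of a shift passes 1 or a number of a turn 1, either way. A call with a gripper value outside its range is refused whole. "fingers" is the finger opening in mm, from 0 to 87, set as the call begins (left out, the last holds). The fingers move at their own pace and stop on an object; "force" is the grip in N (left out, the last holds). Time passes only in rows, so rows that do not move let the fingers close. It gives the time, the measured TCP pose, the force, the opening and the grip force at its end, in the units of the state.
- read_state(): the state, without advancing time (a new reading comes with each control period).
- viewer.camera(name): name is "side" or "top" or "wrist"; returns a dict with "pixels" (420x560x3 uint8, red, green, blue), "range_z" (420x560 float32, m along the optical axis (not along the pixel's ray), 0 where there is no reading), "fx", "fy", "cx", "cy" (pixels), "xyz" and "orientation" of the camera in the world. Camera axes: x right, y down, z forward; pixel columns grow to the right and rows downward; lengths in m; the calibration is good to about 2 mm. A picture is of the moment at which its call begins.
- r.close_job(): hands the job in; it is judged then, once.
The state is a dict: "time": time; "joint_positions": joint angles; "joint_vel": joint speeds; "joint_torque": joint torques, N m; "ee_pos": TCP position; "eef_rot": TCP orientation; "ft_force": force on the tool from outside, world axes, zero at the start; "torque": the same for the moment, N m; "width": finger opening in m; "grip_force": force on a finger pad.
Only numpy, scipy, OpenCV 4.12 (cv2) and the standard library are available. Lean on these libraries where they do the work, as an engineer would, in place of code of your own. Each camera call takes 0.05 s, during which the arm holds its last target. There are 200 camera calls.

## Working session

There is one attempt and no reset: what is moved stays moved. The work goes in short steps, Python scripts to look and compute and a tool call to move; the robot and the scene stay as the last step left them, time stands still between calls to the robot, and variables do not carry over. Pictures are saved under pics/ and viewed, at most 10 in all, crops included, and the job is handed in when it is done.

Besides the shell and the picture viewer there is one more tool, called after "Request:" as name(argument=value, ...), one argument or row to a line, values as JSON. carry_out: Moves the arm, as the interface text tells. Its arguments: {"type":"object","properties":{"moves":{"type":"array","items":{"type":"array","items":{"type":"number"}}},"fingers":{"type":"number"},"force":{"type":"number"}},"required":["moves"]}

```bash
mkdir -p pics; cat > h.py <<'E'
import numpy as np, cv2
from scipy.spatial.transform import Rotation as R
from bench import read_state, viewer, r
def cam(n,save=None):
    c=viewer.camera(n); p=np.array(c["pixels"]); z=np.array(c["range_z"])
    v,u=np.mgrid[:420,:560]
    P=np.stack([(u-c["cx"])/c["fx"]*z,(v-c["cy"])/c["fy"]*z,z],-1)
    W=P@R.from_quat(c["orientation"]).as_matrix().T+np.array(c["xyz"])
    W[z==0]=np.nan
    if save: cv2.imwrite("pics/"+save,p[:,:,::-1]); np.savez("/tmp/"+save+".npz",W=W,p=p)
    return c,p,W
E
python3 - <<'E'
from h import *
for n in("top","side"):
    c,p,W=cam(n,n+"1.png"); print(n,c["xyz"],R.from_quat(c["orientation"]).as_matrix().round(3).tolist(),c["fx"])
s=read_state();print(s["ee_pos"],s["eef_rot"],s["time"],r.finger_overhang)
E
```

```text
top [0.14608434 0.05815415 1.52377312] [[-0.003, -0.983, 0.182], [-1.0, 0.003, -0.001], [0.001, -0.182, -0.983]] 500.51810029049363
side [ 0.44927667 -0.45079535  1.03375913] [[1.0, -0.013, -0.001], [-0.012, -0.894, 0.448], [-0.007, -0.448, -0.894]] 381.0009978172514
[0.19162381 0.59454829 0.23583612] [ 1.55259891e-01  9.87873444e-01 -6.48256088e-04 -7.10801490e-05] 0.1 0.014
```

View pics/top1.png

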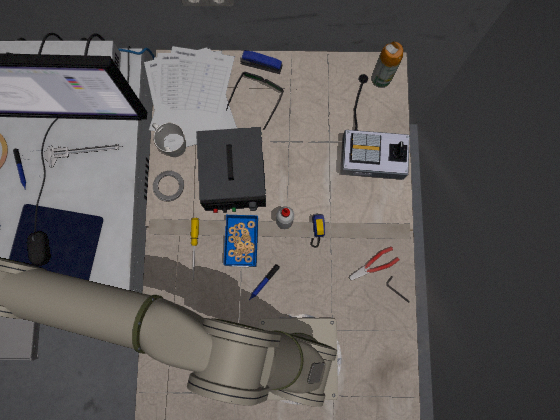

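View pics/side1.png

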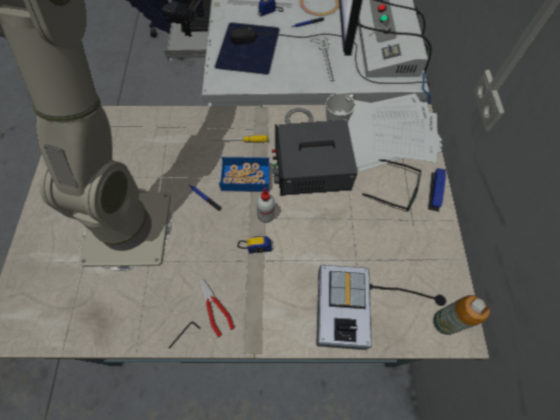

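The top view shows the demagnetiser at (376,154) with poles at (366,149) and the switch at (398,150). The screwdriver is at (194,240) with its tip towards the robot. The bin (241,241), bottle (285,216) and tape (318,228) stand in between. A big dark box (232,167) sits next to the bin.

```bash
python3 - <<'E'
from h import *
for n in("top1.png","side1.png"):
    d=np.load("/tmp/"+n+".npz");W=d["W"];p=d["p"];hsv=cv2.cvtColor(p,cv2.COLOR_RGB2HSV)
    print(n)
    X=W[...,0];Y=W[...,1];Z=W[...,2]
    dem=(X>.5)&(X<.85)&(Y<-.25)&(Y>-.65)
    for lo,hi,nm in((.06,.078,"deck"),(.079,.092,"pole"),(.1,.13,"bar")):
        m=(dem&(Z>lo)&(Z<hi)).astype(np.uint8)
        k,l,st,ce=cv2.connectedComponentsWithStats(m); i=1+np.argmax(st[1:,4])
        q=W[l==i]; rc=cv2.minAreaRect(q[:,:2].astype(np.float32)*1000)
        print(nm,len(q),np.round(rc[0],1),np.round(rc[1],1),round(rc[2],1),np.median(q[:,2]).round(4))
    # brass
    m=dem&(Z>.075)&(Z<.095)&(hsv[...,1]>110)
    q=W[m]; print("brass",len(q),q.mean(0), q[:,:2].min(0),q[:,:2].max(0)); e=np.linalg.svd(q[:,:2]-q[:,:2].mean(0),full_matrices=False)[2][0]; print(e)
    # screwdriver
    m=(hsv[...,0]>18)&(hsv[...,0]<35)&(hsv[...,1]>120)&(X>.2)&(X<.6)&(Y>.1)&(Y<.35)&(Z>0.003)&(Z<.04)
    q=W[m]; 
    rc=cv2.minAreaRect(q[:,:2].astype(np.float32)*1000); print("handle",len(q),rc,np.percentile(q[:,2],[50,95]))
    for nm,box in(("bin",(.25,.55,-.05,.2)),("btl",(.35,.6,-.06,.02)),("tape",(.35,.6,-.16,-.05)),("psu",(.5,.85,0,.25))):
        m=(X>box[0])&(X<box[1])&(Y>box[2])&(Y<box[3])&(Z>.02)&(Z<.25)
        q=W[m]; print(nm,len(q),np.percentile(q,1,axis=0).round(3),np.percentile(q,99,axis=0).round(3))
E
```

```text
top1.png
deck 1054 [ 604.2 -293.9] [ 96.1 130.9] 85.9 0.0689
pole 164 [ 619.5 -620.5] [  7.3 236.2] 89.9 0.0853
bar 548 [ 675.5 -620.6] [  8.3 348.8] 89.6 0.1153
brass 11 [ 0.60557767 -0.2965508   0.08449424] [ 0.58853149 -0.32347546] [ 0.62067957 -0.2500213 ]
[0.39654879 0.91801365]
handle 217 ((378.18328857421875, 226.61068725585938), (197.37806701660156, 126.97698211669922), 78.3660888671875) [0.0194333  0.02715409]
bin 2304 [0.27  0.015 0.021] [0.548 0.199 0.144]
btl 132 [ 0.358 -0.06   0.022] [0.424 0.019 0.108]
tape 395 [ 0.358 -0.159  0.021] [ 0.598 -0.051  0.074]
psu 3271 [0.502 0.057 0.022] [0.843 0.249 0.144]
side1.png
deck 1890 [ 607.6 -295.5] [ 96.9 129.8] 86.4 0.0696
pole 55 [ 605.1 -316.3] [10.7 42.4] 83.2 0.0854
bar 110 [ 606.5 -306.6] [11.4 44.3] 84.7 0.1127<stdin>:14: RuntimeWarning: Mean of empty slice.
  ret = um.true_divide(
Traceback (most recent call last):
ValueError: zero-size array to reduction operation minimum which has no identity
```

```bash
python3 - <<'E'
from h import *
a=cv2.imread("pics/top1.png")[200:280,150:350]; b=cv2.imread("pics/side1.png")
a=cv2.resize(a,(800,320),interpolation=cv2.INTER_CUBIC)
b=cv2.resize(b[120:190,200:400],(800,280),interpolation=cv2.INTER_CUBIC)
cv2.imwrite("pics/crop.png",np.vstack([a,b]))
E
```

```text
(no output)
```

View pics/crop.png

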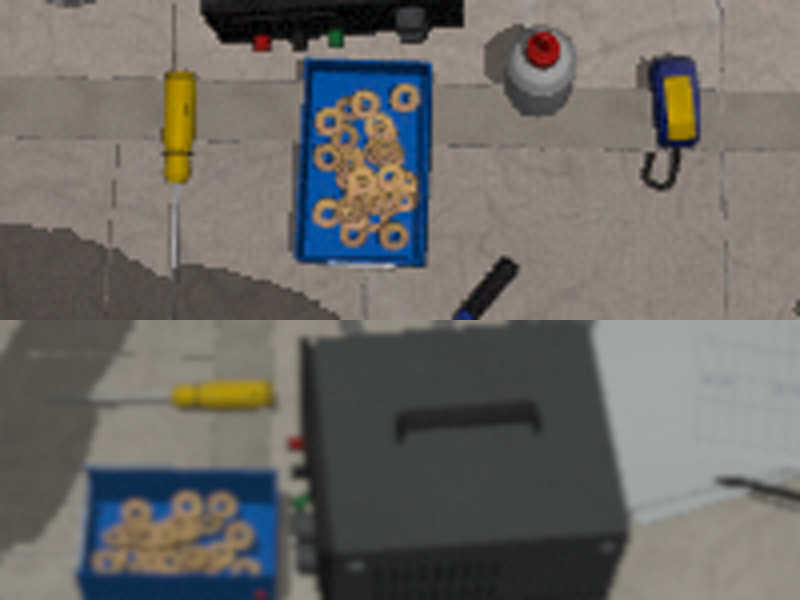

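```bash
python3 - <<'E'
from h import *
for n in("top1.png","side1.png"):
    d=np.load("/tmp/"+n+".npz");W=d["W"];p=d["p"];hsv=cv2.cvtColor(p,cv2.COLOR_RGB2HSV)
    print(n)
    X=W[...,0];Y=W[...,1];Z=W[...,2]
    def rect(q):
        b=cv2.boxPoints(cv2.minAreaRect(q[:,:2].astype(np.float32)*1000)); e=b[1]-b[0]; f=b[2]-b[1]
        g=e if abs(e[0])>abs(f[0]) else f
        return len(q),b.mean(0).round(1),[np.linalg.norm(e).round(1),np.linalg.norm(f).round(1)],"yaw of xish axis",np.degrees(np.arctan(g[1]/g[0])).round(1),np.median(q[:,2]).round(4)
    dem=(X>.45)&(X<.85)&(Y<-.1)&(Y>-.4)
    for lo,hi,nm in((.06,.14,"all"),(.079,.092,"pole"),(.1,.13,"bar")):
        m=(dem&(Z>lo)&(Z<hi)).astype(np.uint8)
        k,l,st,ce=cv2.connectedComponentsWithStats(m); i=1+np.argmax(st[1:,4])
        print(nm,*rect(W[l==i]))
    m=dem&(Z>.075)&(Z<.095)&(hsv[...,1]>110); print("brass",*rect(W[m]))
    m=(hsv[...,0]>18)&(hsv[...,0]<35)&(hsv[...,1]>120)&(X>.2)&(X<.6)&(Y>.17)&(Y<.35)&(Z>0.003)&(Z<.04)
    print("handle",*rect(W[m]))
    for nm,box in(("bin",(.3,.47,.03,.2)),("btl",(.35,.6,-.06,.02)),("tape",(.35,.6,-.16,-.05))):
        m=(X>box[0])&(X<box[1])&(Y>box[2])&(Y<box[3])&(Z>.02)&(Z<.25)
        q=W[m]; print(nm,len(q),np.percentile(q,1,axis=0).round(3),np.percentile(q,99,axis=0).round(3))
d=np.load("/tmp/side1.png.npz")["W"]
for u,v in((252,139),(267,139),(245,139),(235,140),(225,140),(215,140)): print(u,v,d[v,u])
d=np.load("/tmp/top1.png.npz")["W"]
for u,v in((194,222),(194,240),(194,250),(194,260)): print(u,v,d[v,u])
E
```

```text
top1.png
all 2647 [ 608.6 -241.8] [np.float32(130.9), np.float32(199.9)] yaw of xish axis -4.6 0.0714
pole 680 [ 617.5 -206.5] [np.float32(86.9), np.float32(85.1)] yaw of xish axis -6.5 0.0839
bar 68 [ 604.2 -305.9] [np.float32(48.1), np.float32(11.4)] yaw of xish axis -2.8 0.1103
brass 105 [ 614.6 -245.9] [np.float32(46.9), np.float32(159.2)] yaw of xish axis -5.1 0.0823
handle 206 [362.5 252.4] [np.float32(141.7), np.float32(137.3)] yaw of xish axis 17.3 0.0196
bin 1103 [0.306 0.032 0.02 ] [0.469 0.198 0.141]
btl 132 [ 0.358 -0.06   0.022] [0.424 0.019 0.108]
tape 395 [ 0.358 -0.159  0.021] [ 0.598 -0.051  0.074]
side1.png
all 4095 [ 612.3 -243.1] [np.float32(129.9), np.float32(200.3)] yaw of xish axis -5.0 0.0711
pole 1100 [ 620.6 -208.9] [np.float32(84.5), np.float32(84.0)] yaw of xish axis -4.6 0.0839
bar 110 [ 606.5 -306.6] [np.float32(44.3), np.float32(11.4)] yaw of xish axis -5.3 0.1127
brass 127 [ 620.  -209.2] [np.float32(8.5), np.float32(80.1)] yaw of xish axis -5.6 0.0822
handle 157 [375.5 308. ] [np.float32(79.6), np.float32(21.6)] yaw of xish axis -4.6 0.0191
bin 969 [0.304 0.031 0.02 ] [0.469 0.198 0.151]
btl 261 [ 0.374 -0.06   0.021] [0.431 0.019 0.108]
tape 460 [ 0.361 -0.159  0.023] [ 0.598 -0.054  0.072]
252 139 [0.36556984 0.30376517 0.01767906]
267 139 [0.41472387 0.30144828 0.01970318]
245 139 [0.34256143 0.30478987 0.01681228]
235 140 [ 0.30739877  0.31503398 -0.00173005]
225 140 [ 0.27412274  0.31529149 -0.00133083]
215 140 [0.24178555 0.31213747 0.00367427]
194 222 [0.40187115 0.3113787  0.02014056]
194 240 [0.34726034 0.31065419 0.01533898]
194 250 [0.31715481 0.31036061 0.01204552]
194 260 [0.28729133 0.31034159 0.00711578]
```

The screwdriver is roughly along world x with its tip towards the robot. The demagnetiser is at yaw ≈ -5°, centre (0.610, -0.242). I'll align the tool and go above the screwdriver first for a close look.

Request:
carry_out(
  moves=[
    [0, 0, -1, 0, 0, -0.8],
    [0, 0, -1, 0, 0, -0.8],
    [-0.67, -0.84, 0, 0, 0, 0],
    [-0.67, -0.84, 0, 0, 0, 0],
    [-0.67, -0.84, 0, 0, 0, 0],
    [-0.67, -0.84, 0, 0, 0, 0],
    [-0.67, -0.84, 0, 0, 0, 0],
    [-0.67, -0.84, 0, 0, 0, 0],
    [-0.67, -0.84, 0, 0, 0, 0],
    [-0.67, -0.84, 0, 0, 0, 0],
    [0, 0, 0, 0, 0, 0],
    [0, 0, 0, 0, 0, 0],
    [0, 0, 0, 0, 0, 0],
  ],
  fingers=87,
  force=30,
)

```text
time: 1.72
ee_pos: [0.3808, 0.3092, 0.3163]
eef_rot: [0.043, 0.999, -0.0, -0.0]
ft_force: [0.3, 0.1, 0.2]
width: 0.0873
grip_force: 0.0
```

```bash
cat >> h.py <<'E'
def rect(q):
    b=cv2.boxPoints(cv2.minAreaRect(q[:,:2].astype(np.float32)*1000)); e=b[1]-b[0]; f=b[2]-b[1]
    g=e if abs(e[0])>abs(f[0]) else f
    return len(q),b.mean(0).round(1).tolist(),[float(np.linalg.norm(v).round(1)) for v in(e,f)],"yaw",float(np.degrees(np.arctan(g[1]/g[0])).round(1)),"z",float(np.median(q[:,2]).round(4))
def togo(p,yaw):
    """units to TCP position p with tool x along -(yaw dir), tool down"""
    s=read_state(); Q=R.from_quat(s["eef_rot"]); d=Q.inv().apply(np.array(p)-s["ee_pos"])/.04
    y=np.radians(yaw); T=R.from_matrix(np.array([[-np.cos(y),np.sin(y)*1,0],[-np.sin(y),-np.cos(y)*-1,0],[0,0,-1]]).T.T) if 0 else R.from_matrix(np.column_stack([[-np.cos(y),-np.sin(y),0],[-np.sin(y),np.cos(y),0],[0,0,-1]]))
    w=(Q.inv()*T).as_rotvec(degrees=True)/8
    print("t",s["time"],"tcp",np.round(s["ee_pos"],4),"togo",d.round(2),"turn",w.round(2),"j",np.round(s["joint_positions"],2),"f",np.round(s["ft_force"],1),"w",s["width"],"g",s["grip_force"])
E
python3 - <<'E'
from h import *
c,p,W=cam("wrist","w1.png"); hsv=cv2.cvtColor(p,cv2.COLOR_RGB2HSV); X,Y,Z=np.moveaxis(W,-1,0)
m=(hsv[...,0]>18)&(hsv[...,0]<35)&(hsv[...,1]>120)&(Y>.25)&(Y<.36)&(Z>0.003)&(Z<.04)&(X<.6)
print("handle",rect(W[m]))
q=W[(Y>.27)&(Y<.35)&(Z>.006)&(Z<.04)&(X<.6)]; print("all",rect(q))
togo([.605,-.306,.2],-5)
E
```

```text
handle (705, [373.0, 311.1000061035156], [80.69999694824219, 20.0], 'yaw', -0.5, 'z', 0.0213)
all (1318, [406.6000061035156, 299.1000061035156], [361.5, 46.400001525878906], 'yaw', -9.600000381469727, 'z', 0.0189)
t 1.775 tcp [0.3809 0.3091 0.3164] togo [ -6.91 -14.84   2.91] turn [-0.   -0.    0.01] j [-0.91 -0.    0.13  1.68  0.    1.46  0.71] f [-0.2  0.2  0.2] w 0.08686861573130085 g 0.0
```

View pics/w1.png

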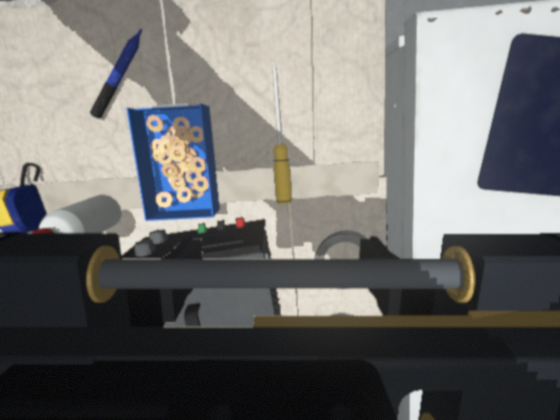

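The wrist view shows the handle at (283,172) and the tip at (276,66). The yaw is about -0.9°, so the grip point is at about (0.370, 0.311). Now I'll go to the switch.

Request:
carry_out(
  moves=[
    [-0.43, -0.93, 0, 0, 0, 0],
    [-0.43, -0.93, 0, 0, 0, 0],
    [-0.43, -0.93, 0, 0, 0, 0],
    [-0.43, -0.93, 0, 0, 0, 0],
    [-0.43, -0.93, 0, 0, 0, 0],
    [-0.43, -0.93, 0, 0, 0, 0],
    [-0.43, -0.93, 0, 0, 0, 0],
    [-0.43, -0.93, 0, 0, 0, 0],
    [-0.43, -0.93, 0, 0, 0, 0],
    [-0.43, -0.93, 0, 0, 0, 0],
    [-0.43, -0.93, 0, 0, 0, 0],
    [-0.43, -0.93, 0, 0, 0, 0],
    [-0.43, -0.93, 0, 0, 0, 0],
    [-0.43, -0.93, 0, 0, 0, 0],
    [-0.43, -0.93, 0, 0, 0, 0],
    [-0.43, -0.93, 0, 0, 0, 0],
    [0, 0, 0, 0, 0, 0],
    [0, 0, 0, 0, 0, 0],
    [0, 0, 0, 0, 0, 0],
  ],
  fingers=50,
)

```text
time: 4.15
ee_pos: [0.6036, -0.3073, 0.3168]
eef_rot: [0.043, 0.999, 0.0, 0.0]
ft_force: [0.6, 0.2, 0.4]
width: 0.0498
grip_force: 0.0
```

```bash
python3 - <<'E'
from h import *
togo([.605,-.306,.105],-5)
c,p,W=cam("wrist","w2.png"); X,Y,Z=np.moveaxis(W,-1,0); hsv=cv2.cvtColor(p,cv2.COLOR_RGB2HSV)
dem=(X>.5)&(X<.72)&(Y<-.1)&(Y>-.4)
for lo,hi,nm in((.06,.14,"all"),(.079,.09,"pole"),(.1,.125,"bar")):
    m=(dem&(Z>lo)&(Z<hi)).astype(np.uint8)
    k,l,st,ce=cv2.connectedComponentsWithStats(m); i=1+np.argmax(st[1:,4]); print(nm,rect(W[l==i]))
E
```

```text
t 4.15 tcp [ 0.6036 -0.3073  0.3168] togo [-0.03  0.03  5.29] turn [0.01 0.   0.01] j [-0.06  0.49  0.72  1.2  -0.32  1.56  2.09] f [0.6 0.2 0.4] w 0.04982109596168593 g 0.0
all (14978, [608.9000244140625, -242.8000030517578], [128.6999969482422, 199.89999389648438], 'yaw', -4.900000095367432, 'z', 0.0707)
pole (4440, [617.0999755859375, -208.8000030517578], [83.5, 83.80000305175781], 'yaw', -4.800000190734863, 'z', 0.0843)
bar (390, [603.5999755859375, -306.20001220703125], [44.70000076293945, 10.5], 'yaw', -4.900000095367432, 'z', 0.113)
```

View pics/w2.png

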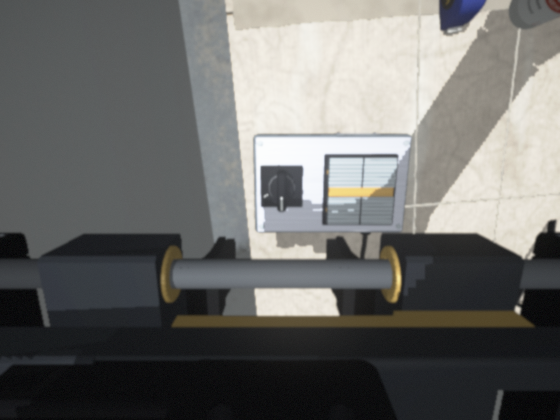

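The wrist view shows the switch bar at (282,187), directly below the tool, and the poles with the brass strip at (361,191). Now descend and grip the bar.

Request:
carry_out(
  moves=[
    [0, 0, 0.9, 0, 0, 0],
    [0, 0, 0.9, 0, 0, 0],
    [0, 0, 0.9, 0, 0, 0],
    [0, 0, 0.9, 0, 0, 0],
    [0, 0.03, 0.7, 0, 0, 0],
    [0, 0, 0.5, 0, 0, 0],
    [0, 0, 0.4, 0, 0, 0],
    [0, 0, 0, 0, 0, 0],
    [0, 0, 0, 0, 0, 0],
    [0, 0, 0, 0, 0, 0],
  ],
  fingers=50,
)

```text
time: 5.45
ee_pos: [0.6037, -0.3081, 0.1095]
eef_rot: [0.044, 0.999, -0.0, 0.001]
ft_force: [-1.0, -0.1, 0.7]
width: 0.0502
grip_force: 0.0
```

Request:
carry_out(
  moves=[
    [0, 0, 0, 0, 0, 0],
    [0, 0, 0, 0, 0, 0],
    [0, 0, 0, 0, 0, 0],
    [0, 0, 0, 0, 0, 0],
    [0, 0, 0, 0, 0, 0],
    [0, 0, 0, 0, 0, 0],
  ],
  fingers=0,
  force=25,
)

```text
time: 6.2
ee_pos: [0.6034, -0.3064, 0.1085]
eef_rot: [0.044, 0.999, 0.001, -0.0]
ft_force: [-2.1, 5.0, 3.3]
width: 0.0109
grip_force: 25.0
```

Request:
carry_out(
  moves=[
    [0, 0, 0, 0, 0, 0.75],
    [0, 0, 0, 0, 0, 0.75],
    [0, 0, 0, 0, 0, 0.75],
    [0, 0, 0, 0, 0, 0.75],
    [0, 0, 0, 0, 0, 0.75],
    [0, 0, 0, 0, 0, 0.75],
    [0, 0, 0, 0, 0, 0.75],
    [0, 0, 0, 0, 0, 0.75],
    [0, 0, 0, 0, 0, 0.75],
    [0, 0, 0, 0, 0, 0.75],
    [0, 0, 0, 0, 0, 0],
    [0, 0, 0, 0, 0, 0],
    [0, 0, 0, 0, 0, 0],
  ],
)

```text
time: 7.82
ee_pos: [0.6046, -0.3047, 0.1085]
eef_rot: [0.537, 0.844, 0.002, -0.001]
ft_force: [1.1, 9.7, 3.6]
width: 0.0111
grip_force: 25.0
```

Request:
carry_out(
  moves=[
    [0, 0, 0, 0, 0, 0],
    [0, 0, 0, 0, 0, 0],
    [0, 0, 0, 0, 0, 0],
    [0, 0, -0.6, 0, 0, 0],
    [0, 0, -1, 0, 0, 0],
    [0, 0, -1, 0, 0, 0],
    [0, 0, -1, 0, 0, 0],
    [0, 0, -1, 0, 0, 0],
    [0, 0, -0.8, 0, 0, 0],
    [0, 0, 0, 0, 0, 0],
    [0, 0, 0, 0, 0, 0],
  ],
  fingers=45,
)

```text
time: 9.2
ee_pos: [0.603, -0.3078, 0.3237]
eef_rot: [0.538, 0.843, -0.0, -0.0]
ft_force: [-0.2, 0.2, 0.6]
width: 0.0451
grip_force: 0.0
```

```bash
python3 - <<'E'
from h import *
togo([.3705,.311,.32],-0.9)
for n in ("side","wrist"):
    c,p,W=cam(n); X,Y,Z=np.moveaxis(W,-1,0)
    m=((X>.5)&(X<.72)&(Y<-.25)&(Y>-.36)&(Z>.1)&(Z<.125)).astype(np.uint8)
    k,l,st,ce=cv2.connectedComponentsWithStats(m)
    if k>1: i=1+np.argmax(st[1:,4]); print(n,rect(W[l==i]))
E
```

```text
t 9.2 tcp [ 0.603  -0.3078  0.3237] togo [16.48  1.25  0.1 ] turn [-0.   -0.01 -8.02] j [-0.18  0.57  0.97  1.19 -0.46  1.6   1.13] f [-0.2  0.2  0.6] w 0.04509535770121978 g 0.0
side (7, [615.7999877929688, -327.1000061035156], [3.0, 7.099999904632568], 'yaw', 3.799999952316284, 'z', 0.1122)
wrist (350, [604.5999755859375, -305.8999938964844], [45.29999923706055, 9.5], 'yaw', -64.9000015258789, 'z', 0.1131)
```

The switch is on: the bar reads -64.9°, a 60° turn. Back to the screwdriver.

Request:
carry_out(
  moves=[
    [0, 0, 0, 0, 0, -0.89],
    [0, 0, 0, 0, 0, -0.89],
    [0, 0, 0, 0, 0, -0.89],
    [0, 0, 0, 0, 0, -0.89],
    [0, 0, 0, 0, 0, -0.89],
    [0, 0, 0, 0, 0, -0.89],
    [0, 0, 0, 0, 0, -0.89],
    [0, 0, 0, 0, 0, -0.89],
    [0, 0, 0, 0, 0, -0.89],
  ],
  fingers=60,
)

```text
time: 10.42
ee_pos: [0.603, -0.3075, 0.3234]
eef_rot: [0.006, 1.0, 0.0, -0.001]
ft_force: [-0.1, -0.5, 0.4]
width: 0.0603
grip_force: 0.0
```

Request:
carry_out(
  moves=[
    [0.356, 0.905, 0, 0, 0, 0],
    [0.356, 0.905, 0, 0, 0, 0],
    [0.356, 0.905, 0, 0, 0, 0],
    [0.356, 0.905, 0, 0, 0, 0],
    [0.356, 0.905, 0, 0, 0, 0],
    [0.356, 0.905, 0, 0, 0, 0],
    [0.356, 0.905, 0, 0, 0, 0],
    [0.356, 0.905, 0, 0, 0, 0],
    [0.356, 0.905, 0, 0, 0, 0],
    [0.356, 0.905, 0, 0, 0, 0],
    [0.356, 0.905, 0, 0, 0, 0],
    [0.356, 0.905, 0, 0, 0, 0],
    [0.356, 0.905, 0, 0, 0, 0],
    [0.356, 0.905, 0, 0, 0, 0],
    [0.356, 0.905, 0, 0, 0, 0],
    [0.356, 0.905, 0, 0, 0, 0],
    [0.356, 0.905, 0, 0, 0, 0],
    [0, 0, 0, 0, 0, 0],
    [0, 0, 0, 0, 0, 0],
  ],
)

```text
time: 12.8
ee_pos: [0.372, 0.3109, 0.3239]
eef_rot: [0.009, 1.0, -0.001, -0.0]
ft_force: [0.1, -0.9, 0.8]
width: 0.06
grip_force: 0.0
```

```bash
python3 - <<'E'
from h import *
togo([.3705,.311,.0205],-0.9)
c,p,W=cam("wrist","w3.png"); hsv=cv2.cvtColor(p,cv2.COLOR_RGB2HSV); X,Y,Z=np.moveaxis(W,-1,0)
m=(hsv[...,0]>18)&(hsv[...,0]<35)&(hsv[...,1]>120)&(Y>.28)&(Y<.34)&(Z>0.003)&(Z<.04)&(X<.45)
print("handle",rect(W[m]))
m=(Y>.29)&(Y<.33)&(Z>.006)&(Z<.025)&(X>.22)&(X<.32); print("shank",rect(W[m]),W[m].min(0),W[m].max(0))
E
```

```text
t 12.8 tcp [0.372  0.3109 0.3239] togo [0.03 0.01 7.59] turn [-0.01 -0.   -0.01] j [-0.99 -0.02  0.2   1.68  0.    1.48  0.76] f [ 0.1 -0.9  0.8] w 0.06000699430446444 g 0.0
handle (663, [373.0, 310.3999938964844], [78.80000305175781, 19.0], 'yaw', -0.699999988079071, 'z', 0.0212)
shank (323, [272.70001220703125, 312.79998779296875], [94.30000305175781, 5.800000190734863], 'yaw', -0.8999999761581421, 'z', 0.0102) [0.22556058 0.30922801 0.00651707] [0.31991817 0.31600765 0.01417317]
```

Request:
carry_out(
  moves=[
    [0.03, 0, 1, 0, 0, 0],
    [0, 0, 1, 0, 0, 0],
    [0, 0, 1, 0, 0, 0],
    [0, 0, 1, 0, 0, 0],
    [0, 0, 1, 0, 0, 0],
    [0, 0, 1, 0, 0, 0],
    [0, 0, 0.8, 0, 0, 0],
    [0, 0, 0.5, 0, 0, 0],
    [0, 0, 0.33, 0, 0, 0],
    [0, 0, 0, 0, 0, 0],
    [0, 0, 0, 0, 0, 0],
    [0, 0, 0, 0, 0, 0],
  ],
)

```text
time: 14.35
ee_pos: [0.3711, 0.3122, 0.0202]
eef_rot: [0.009, 1.0, 0.001, 0.001]
ft_force: [0.7, -0.4, -0.1]
width: 0.0602
grip_force: 0.0
```

Request:
carry_out(
  moves=[
    [0, 0, 0, 0, 0, 0],
    [0, 0, 0, 0, 0, 0],
    [0, 0, 0, 0, 0, 0],
    [0, 0, 0, 0, 0, 0],
    [0, 0, 0, 0, 0, 0],
    [0, 0, 0, 0, 0, 0],
  ],
  fingers=0,
  force=35,
)

```text
time: 15.1
ee_pos: [0.3705, 0.3118, 0.0193]
eef_rot: [0.009, 1.0, 0.0, -0.0]
ft_force: [0.9, 1.2, -0.2]
width: 0.0238
grip_force: 35.0
```

Request:
carry_out(
  moves=[
    [0, 0, -0.3, 0, 0, 0],
    [0, 0, -0.6, 0, 0, 0],
    [0, 0, -0.9, 0, 0, 0],
    [0, 0, -0.9, 0, 0, 0],
    [0, 0, -0.9, 0, 0, 0],
    [0, 0, -0.9, 0, 0, 0],
    [0, 0, -0.9, 0, 0, 0],
    [0, 0, -0.9, 0, 0, 0],
    [0, 0, -0.7, 0, 0, 0],
    [0, 0, -0.4, 0, 0, 0.26],
    [0, 0, 0, 0, 0, 0.25],
    [0, 0, 0, 0, 0, 0],
    [0, 0, 0, 0, 0, 0],
  ],
)

```text
time: 16.73
ee_pos: [0.3703, 0.3114, 0.3142]
eef_rot: [0.044, 0.999, -0.001, -0.001]
ft_force: [0.0, 0.5, -0.6]
width: 0.0238
grip_force: 35.0
```

```bash
python3 - <<'E'
from h import *
togo([.7094,-.2165,.32],-5)
c,p,W=cam("wrist","w4.png"); togo([.7094,-.2165,.32],-5)
E
```

```text
t 16.725 tcp [0.3703 0.3114 0.3142] togo [ -9.61 -12.4   -0.14] turn [-0.01 -0.01 -0.01] j [-1.   -0.02  0.2   1.7   0.    1.46  0.69] f [ 0.   0.5 -0.6] w 0.023839572624316036 g 34.99879460781813
t 16.775 tcp [0.3703 0.3115 0.3144] togo [ -9.61 -12.4   -0.13] turn [-0.01 -0.01 -0.01] j [-1.   -0.02  0.2   1.7   0.    1.46  0.69] f [-0.8 -0.7  0.2] w 0.02324085604833788 g 34.99886920675635
```

View pics/w4.png

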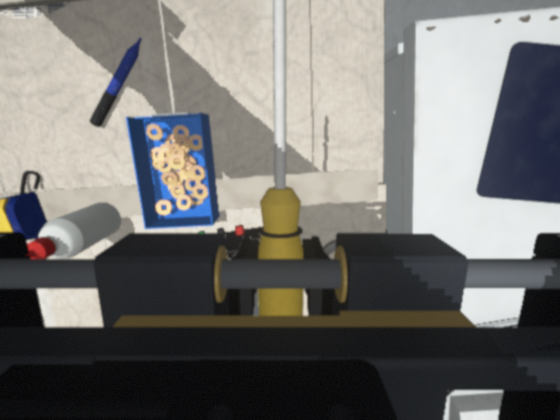

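The screwdriver is held straight: handle at (281,210), shank up to (279,0). Carry it over.

Request:
carry_out(
  moves=[
    [-0.3, -0.4, 0, 0, 0, 0],
    [-0.6, -0.77, 0, 0, 0, 0],
    [-0.6, -0.77, 0, 0, 0, 0],
    [-0.6, -0.77, 0, 0, 0, 0],
    [-0.6, -0.77, 0, 0, 0, 0],
    [-0.6, -0.77, 0, 0, 0, 0],
    [-0.6, -0.77, 0, 0, 0, 0],
    [-0.6, -0.77, 0, 0, 0, 0],
    [-0.6, -0.77, 0, 0, 0, 0],
    [-0.6, -0.77, 0, 0, 0, 0],
    [-0.6, -0.77, 0, 0, 0, 0],
    [-0.6, -0.77, 0, 0, 0, 0],
    [-0.6, -0.77, 0, 0, 0, 0],
    [-0.6, -0.77, 0, 0, 0, 0],
    [-0.6, -0.77, 0, 0, 0, 0],
    [-0.6, -0.77, 0, 0, 0, 0],
    [-0.3, -0.45, 0, 0, 0, 0],
    [0, 0, 0, 0, 0, 0],
    [0, 0, 0, 0, 0, 0],
  ],
)

```text
time: 19.15
ee_pos: [0.7093, -0.2155, 0.3149]
eef_rot: [0.044, 0.999, 0.0, -0.0]
ft_force: [1.0, 0.2, -0.7]
width: 0.0237
grip_force: 35.0
```

```bash
cat > meas.py <<'E'
from h import *
def fit(zlo,zhi,name="wrist",save=None):
    c,p,W=cam(name,save); X,Y,Z=np.moveaxis(W,-1,0); s=read_state()
    t=np.array(s["ee_pos"]); y=np.radians(-5); a=np.array([np.cos(y),np.sin(y)]); b=np.array([-np.sin(y),np.cos(y)])
    L=(W[...,:2]-t[:2])@a; N=(W[...,:2]-t[:2])@b
    q=(abs(N)<.015)&(L<-.045)&(L>-.17)&(Z>zlo)&(Z<zhi)
    if q.sum()<30: print(name,"few",q.sum());return
    l,n,z=L[q],N[q],Z[q]
    print(name,q.sum(),"tip L",np.percentile(l,.5),"lateral",np.polyfit(l,n,1),"top z at mid",np.polyval(np.polyfit(l,z,1),-.0925)-t[2],"slope",np.polyfit(l,z,1)[0],"mid xy",t[:2]-.0925*a+b*np.polyval(np.polyfit(l,n,1),-.0925))
E
python3 - <<'E'
from meas import *
z=read_state()["ee_pos"][2]
togo([.7094,-.2165,.18],-5); fit(z-.03,z+.03); fit(z-.03,z+.03,"top"); fit(z-.03,z+.03,"side","s2.png")
E
```

```text
t 19.15 tcp [ 0.7093 -0.2155  0.3149] togo [-0.01 -0.03  3.37] turn [ 0. -0. -0.] j [-0.1   0.65  0.64  0.96 -0.37  1.63  1.9 ] f [ 1.   0.2 -0.7] w 0.023692673727602816 g 34.99895534478128
wrist 2170 tip L -0.12314514230883579 lateral [ 0.00365287 -0.0011014 ] top z at mid -0.009079488803672264 slope 0.02529398875325901 mid xy [ 0.61705227 -0.20841743]
top few 0
side 146 tip L -0.13935449500237493 lateral [ 0.00173585 -0.00091047] top z at mid -0.009602502215461106 slope 0.03192190064126761 mid xy [ 0.61711006 -0.20798916]
```

View pics/s2.png

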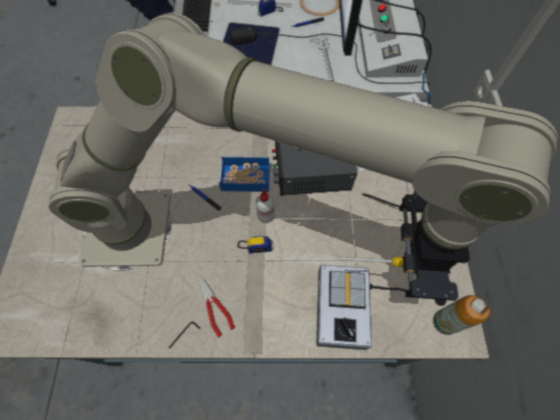

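The side view shows the gripper at (425,265) near the orange spray bottle (460,315). I'll check the clearance before lowering.

```bash
python3 - <<'E'
from h import *
for n in("top1.png","side1.png"):
    W=np.load("/tmp/"+n+".npz")["W"]; X,Y,Z=np.moveaxis(W,-1,0)
    q=W[(X>.7)&(X<1)&(Y<-.1)&(Y>-.45)&(Z>.03)]; print(np.percentile(q,1,axis=0),np.percentile(q,99,axis=0))
    q=W[(X>.69)&(X<.8)&(Y<-.15)&(Y>-.3)]; print("behind",np.nanpercentile(q[:,2],99.5))
E
```

```text
[ 0.84402177 -0.3075135   0.03388082] [ 0.90300603 -0.24664115  0.1916549 ]
behind 0.02796678443758358
[ 0.84813216 -0.3131885   0.03336712] [ 0.90378296 -0.2531733   0.19053281]
behind 0.028888771745053728
```

Clear: the bottle starts at x=0.844. Level the shank and lower partway.

Request:
carry_out(
  moves=[
    [0, -0.02, 0.5, 0, 0.2, 0],
    [0, 0, 0.8, 0, 0, 0],
    [0, 0, 0.8, 0, 0, 0],
    [0, 0, 0.7, 0, 0, 0],
    [0, 0, 0.4, 0, 0, 0],
    [0, 0, 0.2, 0, 0, 0],
    [0, 0, 0, 0, 0, 0],
    [0, 0, 0, 0, 0, 0],
    [0, 0, 0, 0, 0, 0],
  ],
)

```text
time: 20.42
ee_pos: [0.7063, -0.2169, 0.1803]
eef_rot: [0.044, 0.999, 0.001, -0.013]
ft_force: [-0.2, 0.5, -2.6]
width: 0.0235
grip_force: 35.0
```

```bash
cat >> meas.py <<'E'
def rel(zs,name="wrist",save=None):
    """shank vs pole block in one camera"""
    c,p,W=cam(name,save); X,Y,Z=np.moveaxis(W,-1,0); s=read_state(); t=np.array(s["ee_pos"])
    m=(X>.55)&(X<.68)&(Y<-.14)&(Y>-.27)&(Z>.079)&(Z<.091)
    q=W[m]; print(name,"pole",rect(q)); 
    d=(X>.53)&(X<.69)&(Y<-.13)&(Y>-.36)&(Z>.06)&(Z<.09); print(" deck",rect(W[d]))
E
python3 - <<'E'
from meas import *
z=read_state()["ee_pos"][2]
togo([.7094,-.2165,.1065],-5); fit(z-.03,z+.01,save="w5.png"); rel(z); fit(z-.03,z+.01,"side"); rel(z,"side")
E
```

```text
t 20.425 tcp [ 0.7063 -0.2169  0.1803] togo [-0.12  0.02  1.84] turn [-0.   -0.19 -0.01] j [-0.12  0.7   0.62  1.17 -0.38  1.41  1.93] f [-0.2  0.5 -2.6] w 0.023546067056585192 g 34.998854119330645
wrist 2160 tip L -0.1233791017593889 lateral [ 0.00310897 -0.0007012 ] top z at mid -0.006043865052885705 slope -0.0016116818766568049 mid xy [ 0.61401214 -0.20983762]
wrist pole (11412, [617.9000244140625, -208.60000610351562], [83.80000305175781, 85.0], 'yaw', -5.0, 'z', 0.0846)
 deck (37164, [610.0, -242.5], [130.0, 199.0], 'yaw', -4.699999809265137, 'z', 0.0706)
side 105 tip L -0.1395670227344228 lateral [ 0.00453068 -0.00075787] top z at mid -0.006341800569329481 slope -0.00031099697822772665 mid xy [ 0.61387793 -0.20991032]
side pole (1009, [620.2000122070312, -208.5], [83.9000015258789, 83.0999984741211], 'yaw', -5.300000190734863, 'z', 0.084)
 deck (3857, [612.4000244140625, -243.10000610351562], [130.0, 200.1999969482422], 'yaw', -4.800000190734863, 'z', 0.0708)
```

View pics/w5.png

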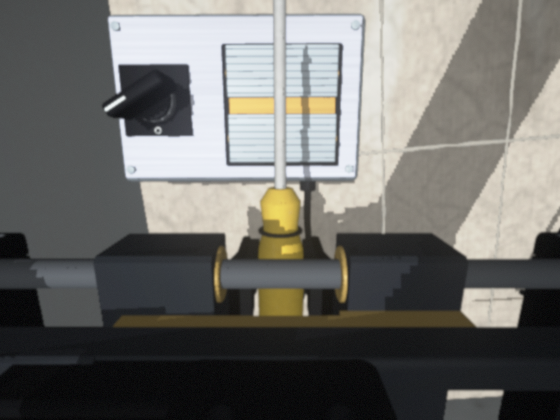

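The shank is level. The view shows it (280,105) crossing the brass strip at mid-pole, and the switch at on (135,95). Lower it.

Request:
carry_out(
  moves=[
    [-0.05, 0.02, 0.4, 0, 0, 0],
    [-0.05, 0, 0.4, 0, 0, 0],
    [-0.03, 0, 0.4, 0, 0, 0],
    [0, 0, 0.3, 0, 0, 0],
    [0, 0, 0.2, 0, 0, 0],
    [0, 0, 0, 0, 0, 0],
    [0, 0, 0, 0, 0, 0],
    [0, 0, 0, 0, 0, 0],
    [0, 0, 0, 0, 0, 0],
    [0, 0, 0, 0, 0, 0],
  ],
)

```text
time: 21.88
ee_pos: [0.7094, -0.2162, 0.1114]
eef_rot: [0.044, 0.999, 0.001, -0.014]
ft_force: [0.3, -0.6, -0.6]
width: 0.0236
grip_force: 35.0
```

```bash
python3 - <<'E'
from meas import *
z=read_state()["ee_pos"][2]
togo([.7099,-.2165,.1058],-5); fit(z-.0125,z+.004,save="w6.png"); rel(z); fit(z-.0125,z+.004,"side")
E
```

```text
t 21.875 tcp [ 0.7094 -0.2162  0.1114] togo [-0.02 -0.01  0.14] turn [ 0.   -0.2  -0.01] j [-0.12  0.76  0.6   1.23 -0.4   1.3   1.95] f [ 0.3 -0.6 -0.6] w 0.023551901136322072 g 34.99870997853577
wrist 2163 tip L -0.12344713518894729 lateral [ 0.00354387 -0.0006544 ] top z at mid -0.006104284000366916 slope -0.0015224220491048975 mid xy [ 0.6171638 -0.2091359]
wrist pole (23188, [618.7999877929688, -208.39999389648438], [82.5999984741211, 84.69999694824219], 'yaw', -5.0, 'z', 0.0846)
 deck (56927, [620.9000244140625, -243.1999969482422], [108.80000305175781, 198.8000030517578], 'yaw', -4.699999809265137, 'z', 0.073)
side 97 tip L -0.1396162821350216 lateral [-0.00074605 -0.0009782 ] top z at mid -0.006604401845274208 slope 0.005607005315466195 mid xy [ 0.61714457 -0.20908423]
```

View pics/w6.png

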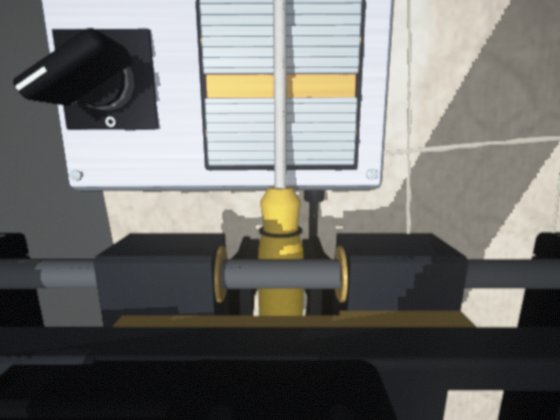

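The shank lies over the line through the strip's middle at (280,86). A final 5 mm down, then settle.

Request:
carry_out(
  moves=[
    [-0.02, 0, 0.07, 0, 0, 0],
    [0, 0, 0.06, 0, 0, 0],
    [0, 0, 0, 0, 0, 0],
    [0, 0, 0, 0, 0, 0],
    [0, 0, 0, 0, 0, 0],
    [0, 0, 0, 0, 0, 0],
    [0, 0, 0, 0, 0, 0],
    [0, 0, 0, 0, 0, 0],
  ],
)

```text
time: 23.02
ee_pos: [0.71, -0.2163, 0.1061]
eef_rot: [0.044, 0.999, 0.001, -0.014]
ft_force: [-0.6, 0.5, -0.4]
width: 0.0237
grip_force: 35.0
```

```bash
python3 - <<'E'
from meas import *
z=read_state()["ee_pos"][2]
togo([.7099,-.2165,.1058],-5); fit(z-.0115,z+.004); rel(z); togo([.7099,-.2165,.1058],-5)
E
```

```text
t 23.025 tcp [ 0.71   -0.2163  0.1061] togo [ 0.   -0.01  0.01] turn [ 0.   -0.2  -0.01] j [-0.12  0.76  0.59  1.24 -0.41  1.29  1.95] f [-0.6  0.5 -0.4] w 0.02367996798912294 g 34.99874065630138
wrist 2157 tip L -0.12344459211197278 lateral [ 0.00351738 -0.00063575] top z at mid -0.006151931648017472 slope -0.0026670774667576975 mid xy [ 0.617778  -0.2091822]
wrist pole (23859, [620.2999877929688, -208.8000030517578], [80.19999694824219, 84.80000305175781], 'yaw', -5.0, 'z', 0.0846)
 deck (58540, [622.7000122070312, -243.1999969482422], [105.30000305175781, 199.0], 'yaw', -4.5, 'z', 0.0731)
t 23.125 tcp [ 0.71   -0.2163  0.106 ] togo [ 0.   -0.01  0.01] turn [ 0.   -0.2  -0.01] j [-0.12  0.76  0.59  1.24 -0.41  1.29  1.95] f [ 0.2  0.6 -0.1] w 0.02330147546607193 g 34.9987552408129
```

```bash
python3 -c "
from bench import r
print(r.close_job())"
```

```text
the job is handed in; nothing more can be done
None
```

I turned the switch to on (bar measured 60° clockwise) and handed the job in with the screwdriver gripped at 35 N and level. By my measurements its shank is about 10 mm above the poles and within about 1 mm of pole centre; no verdict came back. I kept the carry path above the bin, bottle and tape measure but did not re-measure them afterwards.

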